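Close a document press and hang its drying cassettes

ROBOT

A 7-joint arm with a two-finger parallel gripper is mounted at the origin on the work surface. World frame = base frame: x ahead of the robot, y to its left, z up, the work surface at z = 0. Lengths are in m, angles in rad, forces in N, time in s.
With the tool pointing down it reaches from about 0.425 to 0.95 m from the base axis. Payload 4.7 kg.
Tool frame: the origin (TCP) lies on the centre line of the jaws, within the pads' length; the fingertips stand robot.nose_length ahead of it and the grasp point (between the pads) lies 8 mm behind it (robot.nose_length is the distance from the TCP to the fingertips, in m); z points along the fingers, y is the line along which they close (so a half turn about z gives the same grasp; the last joint's range is limited). The gripper opens to 85 mm and grips with 20 to 120 N. Pads are 22 mm wide; open, the fingers measure 114 mm over their backs; the gripper's body (76 mm by 85 mm) begins 54 mm behind the grasp point. The pads swing forward as they close: fully open they stand 13 mm farther back than shut.
Start: joints at [-1.236, 0.469, -0.049, 1.532, 0.024, 1.141, -0.082], TCP at [0.24, 0.631, 0.242] pointing down, gripper open.
Joint ranges: [-2.59, 2.59], [-0.33, 1.99], [-1.39, 1.29], [0.1, 2.45], [-1.04, 4.18], [0.21, 1.99], [-2.66, 2.66]. Speed limits (rad/s): [2.57, 2.57, 3.14, 3.14, 3.14, 3.14, 3.14].

INTERFACE

Orientations are given as [roll, pitch, yaw] about the fixed x, y, z axes, in that order (R = Rz(yaw) Ry(pitch) Rx(roll)).
In Python, from plant import robot gives the robot as it stands. Calls block until the motion is done:
- robot.goto(position, orientation): joint-space move of the TCP to a pose.
- robot.move_straight(position, vel=0.15, attitude=None, contact_N=None): straight line of the TCP; attitude=None keeps the orientation; vel is the mean speed in m/s. With contact_N (N) it stops when the force on the tool has changed by that much, and returns True; else False.
- robot.move_joints(angles): joint-space move.
- robot.grip(opening, strength=None): opening from 0.0 (shut) to 1.0 (fully open); strength is the grip in N (None keeps the last); returns when the fingers have stopped.
- robot.sleep(seconds).
- robot.inverse_kinematics(position, orientation): joint angles nearest the present ones, or None.
- robot.sense(): the state.
- robot.grab_frame(name): name is "side" or "top"; returns a dict with "image" (384x512x3 uint8, red, green, blue), "range_z" (384x512 float32, m along the optical axis (not along the pixel's ray), 0 where there is no reading), "fx", "fy", "cx", "cy" (pixels), "R" (3x3) and "t" (3): a world point X has camera coordinates R X + t. Camera axes: x right, y down, z forward; pixel columns grow to the right and rows downward; lengths in m; the calibration is good to about 2 mm. A picture is of the moment at which its call begins.
A pose or a line that the arm cannot do raises robot.IKError and nothing moves.
- robot.close_job(): hands the job in; it is judged then, once.
The state is a dict: "t": time; "joint_pos": joint angles; "joint_velocities": joint speeds; "effort": joint torques, N m; "tcp_pos": TCP position; "tcp_rot": TCP orientation; "wrist_force": force on the tool from outside, world axes, zero at the start; "torque": the same for the moment, N m; "opening": opening from 0.0 (shut) to 1.0 (fully open); "gripper_force": force on a finger pad.
Only numpy, scipy, OpenCV 4.12 (cv2) and the standard library are available. Lean on these libraries where they do the work, as an engineer would, in place of code of your own. Each camera call takes 0.05 s, during which the arm holds its last target. There are 200 camera calls.

TASK

Put the document bundle to press: gently lower the pressing board over the two pins until it lies flush on the bundle, and stand one weight on it on each side of its handle. Hook every drying cassette on the table onto the loading half of the rail (right of the black band, seen from the robot); once all of them hang there together, slide them along the rail, without lifting them off, until each box is wholly past the band in the drying half, beside the press. Leave the other things on the bench where they are.

Things in the scene. Friction and masses are not known exactly. Their poses are not given: they have to be found in the camera images.
- cassette1: drying cassette (2 or 3 alike present): white box 48 (x) x 44 (y) x 55 mm high with an aluminium J-hook and, on the hook, a flat grip tab, 14 mm (x, centred at x = -1) x 24 mm (y), from z = 109 to 147 (the top). 0.16 kg, upright on the table. Origin: centre of the underside, z up. The hook is open towards +x and described at its point. Hooked, the cassette hangs level
- cassette2: drying cassette (2 or 3 alike present): white box 48 (x) x 44 (y) x 55 mm high with an aluminium J-hook and, on the hook, a flat grip tab, 14 mm (x, centred at x = -1) x 24 mm (y), from z = 109 to 147 (the top). 0.16 kg, upright on the table. Origin: centre of the underside, z up. The hook is open towards +x and described at its point. Hooked, the cassette hangs level
- cassette3: drying cassette (2 or 3 alike present): white box 48 (x) x 44 (y) x 55 mm high with an aluminium J-hook and, on the hook, a flat grip tab, 14 mm (x, centred at x = -1) x 24 mm (y), from z = 109 to 147 (the top). 0.16 kg, upright on the table. Origin: centre of the underside, z up. The hook is open towards +x and described at its point. Hooked, the cassette hangs level
- hook1 (a point): middle of the underside of cassette 1's hook bar, at (-1, 0, 103) mm in the cassette's frame, same axes; rests on top of the rail when hung. The bar is 6 mm thick, 20 mm wide (y); its neck plate comes up from the box at x = -17 to -13 of this point; its lip, at x = +13 to +17, hangs 14 mm below it. Between lip and box is a 34 mm gap, where the rail enters from the +x side
- hook2 (a point): middle of the underside of cassette 2's hook bar, at (-1, 0, 103) mm in the cassette's frame, same axes; rests on top of the rail when hung. The bar is 6 mm thick, 20 mm wide (y); its neck plate comes up from the box at x = -17 to -13 of this point; its lip, at x = +13 to +17, hangs 14 mm below it. Between lip and box is a 34 mm gap, where the rail enters from the +x side
- hook3 (a point): middle of the underside of cassette 3's hook bar, at (-1, 0, 103) mm in the cassette's frame, same axes; rests on top of the rail when hung. The bar is 6 mm thick, 20 mm wide (y); its neck plate comes up from the box at x = -17 to -13 of this point; its lip, at x = +13 to +17, hangs 14 mm below it. Between lip and box is a 34 mm gap, where the rail enters from the +x side
- rail_mark (a point): middle of the black band (10 mm wide) on the fixed rail, on the rail's top, 170 mm above the table. Rail: rigid level steel bar 12 mm thick along y, on posts (18 mm thick, 172 high) at y = -220 and +220. x points away from the robot, z up; y < 0 is the loading half, y > 0 (robot's left) the drying half. Cassettes slide easily; one may push the others
- press_seat (a point): centre of the top face of the document bundle in the fixed press, 60 mm above the table; the bundle (100 x 160 mm) is rigid and fixed. Press bed 150 (x) x 240 (y) mm, z up. Two steel locating pins, 12 mm thick with tapered tips, stand at y = -98 and +98 mm, x = 0, and end 27 mm above this face (87 mm above the table)
- board: plywood pressing board, 110 (x) x 220 (y) x 15 mm, 0.35 kg, lying flat. Origin: centre of its underside, z up. Two 15 mm through holes at y = -98 and +98 mm, x = 0. In the middle a wooden handle 22 mm (x) x 40 mm (y), rising from z = 15 to z = 60 mm. It fits the pins either way round
- weight1: steel pressing weight, about 0.5 kg: a round body 56 mm across and 25 mm high with a round handle post 18 mm across up to z = 75 mm. Origin: centre of its underside, z up
- weight2: a second weight, the same as weight1
- loupe: bystander: black loupe, cylinder 28 mm across and 30 mm high; origin under its centre
- screwdriver: bystander: screwdriver, 150 mm long, lying on the table along its x
- tape: bystander: cardboard ring 80 mm across, 22 mm high; origin under its centre
- eraser: bystander: white eraser 50 x 22 x 14 mm; origin under its centre
- spray: bystander: bottle 50 mm across, 140 mm high, beyond the rail; origin under its centre
Mind the look-alikes: they are no part of the job. Leave any blue or yellow look-alike of the weight1 alone. Leave any blue look-alike of the cassette1 alone.

How it is judged:
On the way:
1. all the cassettes present hang on the rail together, each centred at least 12 mm short of the black band on the loading side (x of hook1 in the frame of rail_mark between -0.014 and 0.014 m and z of hook1 in the frame of rail_mark between -0.006 and 0.008 m and y of hook1 in the frame of rail_mark between -0.215 and 0.215 m and angle between each of cassette1, cassette2, cassette3's own z axis and vertical below 0.3 rad and y of each of hook1, hook2, hook3 in the frame of rail_mark below -0.012 m and x of hook2 in the frame of rail_mark between -0.014 and 0.014 m and z of hook2 in the frame of rail_mark between -0.006 and 0.008 m and y of hook2 in the frame of rail_mark between -0.215 and 0.215 m and x of hook3 in the frame of rail_mark between -0.014 and 0.014 m and z of hook3 in the frame of rail_mark between -0.006 and 0.008 m and y of hook3 in the frame of rail_mark between -0.215 and 0.215 m), for 0.2 s.
At the end, for the whole second after the job is handed in: Board flush on the bundle over both pins (centre within 6 mm, height 4 mm), level; weights upright on it, one each side of the handle (20+ mm from its middle, within 50 mm of the long centre line); each cassette present hangs with its hook 18+ mm past the band's middle; all at rest (horizontal distance between board and press_seat below 0.006 m and z of board in the frame of press_seat between -0.004 and 0.004 m and angle between board's own z axis and vertical below 0.04 rad and angle between the y axis of board and the y axis of press_seat, either way round below 0.06 rad and linear speed of each of board, weight1, weight2 below 0.03 m/s and z of weight1 in the frame of board between 0.01 and 0.02 m and x of weight1 in the frame of board between -0.05 and 0.05 m and angle between each of weight1, weight2's own z axis and vertical below 0.1 rad and z of weight2 in the frame of board between 0.01 and 0.02 m and x of weight2 in the frame of board between -0.05 and 0.05 m and ((y of weight1 in the frame of board above 0.02 m and y of weight2 in the frame of board below -0.02 m) or (y of weight1 in the frame of board below -0.02 m and y of weight2 in the frame of board above 0.02 m)) and x of hook1 in the frame of rail_mark between -0.014 and 0.014 m and z of hook1 in the frame of rail_mark between -0.006 and 0.008 m and y of hook1 in the frame of rail_mark between -0.215 and 0.215 m and angle between each of cassette1, cassette2, cassette3's own z axis and vertical below 0.3 rad and y of each of hook1, hook2, hook3 in the frame of rail_mark above 0.018 m and linear speed of each of cassette1, cassette2, cassette3 below 0.05 m/s and x of hook2 in the frame of rail_mark between -0.014 and 0.014 m and z of hook2 in the frame of rail_mark between -0.006 and 0.008 m and y of hook2 in the frame of rail_mark between -0.215 and 0.215 m and x of hook3 in the frame of rail_mark between -0.014 and 0.014 m and z of hook3 in the frame of rail_mark between -0.006 and 0.008 m and y of hook3 in the frame of rail_mark between -0.215 and 0.215 m); the robot touches nothing.
It fails at once if a bystander is shoved more than 6 cm from its place (distance of any of loupe, screwdriver, tape, eraser, spray from where it was at the start of the episode above 0.06 m).
It fails at once if cassette 1 is lifted off or hooked on over the drying half of the rail (y of hook1 in the frame of rail_mark between 0.02 and 0.21 m and x of hook1 in the frame of rail_mark between -0.012 and 0.012 m and z of hook1 in the frame of rail_mark between 0.016 and 0.04 m).
It fails at once if cassette 2 is lifted off or hooked on over the drying half of the rail (y of hook2 in the frame of rail_mark between 0.02 and 0.21 m and x of hook2 in the frame of rail_mark between -0.012 and 0.012 m and z of hook2 in the frame of rail_mark between 0.016 and 0.04 m).
It fails at once if cassette 3 is lifted off or hooked on over the drying half of the rail (y of hook3 in the frame of rail_mark between 0.02 and 0.21 m and x of hook3 in the frame of rail_mark between -0.012 and 0.012 m and z of hook3 in the frame of rail_mark between 0.016 and 0.04 m).
It fails at once if the board is dropped onto the bundle (faster than 0.45 m/s in the last 3 cm) (horizontal distance between board and press_seat below 0.03 m and z of board in the frame of press_seat between 0.006 and 0.03 m and linear speed of board above 0.45 m/s).
Of cassette1, cassette2, cassette3 only 2 to 3 are there at a start; the rules pass over those that are not, and their reading is None.
At some moment in a run one of weight1, weight2, board may be knocked a few centimetres aside while the robot is not near it.
It also fails if it takes over 210 s, if anything falls off the work surface, if the arm or the gripper's body presses on something with over 40 N, if the wrist force passes 120 N, or if a joint passes its speed limit or range.

## Working session

There is one attempt and no reset: what is moved stays moved. The work goes in short steps, each a Python script; the robot and the scene stay as the last script left them, time stands still between calls to the robot, and variables do not carry over. Pictures are saved under pics/ and viewed, at most 14 in all, crops included, and the job is handed in when it is done.

```bash
ls; mkdir -p pics
python3 - <<'E'
from plant import robot
import cv2,numpy as np
for n in("top","side"):
    f=robot.grab_frame(n); cv2.imwrite(f"pics/{n}0.png",cv2.resize(f["image"][:,:,::-1],(800,600)))
    np.savez(f"{n}0.npz",**f)
    print(n,f["fx"],f["fy"],f["cx"],f["cy"],f["R"].round(3).tolist(),f["t"].round(3).tolist(), (f["range_z"]>0).mean())
print(robot.nose_length,robot.sense())
E
```

```text
pics
top 355.006939918509 355.006939918509 257.23931116371415 193.08519715820583 [[0.015, -0.999, 0.031], [-0.997, -0.017, -0.076], [0.077, -0.03, -0.997]] [-0.027, 0.567, 0.99] 0.9960530598958334
side 354.6404510360045 354.6404510360045 251.88566638790334 192.3811486828716 [[-0.965, -0.263, -0.003], [-0.177, 0.658, -0.732], [0.195, -0.706, -0.681]] [0.538, 0.211, 1.066] 0.995880126953125
0.011 {'t': 0.1, 'joint_pos': array([-1.23590929,  0.4693608 , -0.04861045,  1.53357718,  0.02406335,
        1.14098351, -0.08229139]), 'joint_velocities': array([ 0.00112219, -0.00248338,  0.00031427, -0.00286267,  0.00169439,
        0.00064687,  0.0013261 ]), 'effort': array([ 1.67168175e-03, -5.11516428e+01, -4.67157410e-02, -2.38392591e+01,
        1.08461530e-02,  4.33077701e-03, -2.93755932e-05]), 'tcp_pos': array([0.23996495, 0.6303668 , 0.24136521]), 'tcp_rot': array([-3.13984744e+00,  1.98869812e-05,  2.77784185e+00]), 'wrist_force': array([-0.18912623,  0.58749176,  0.02661924]), 'torque': array([-0.02497028, -0.04003296,  0.00988329]), 'gripper_force': 0.0, 'opening': 1.003054174727506}
```

View pics/top0.png

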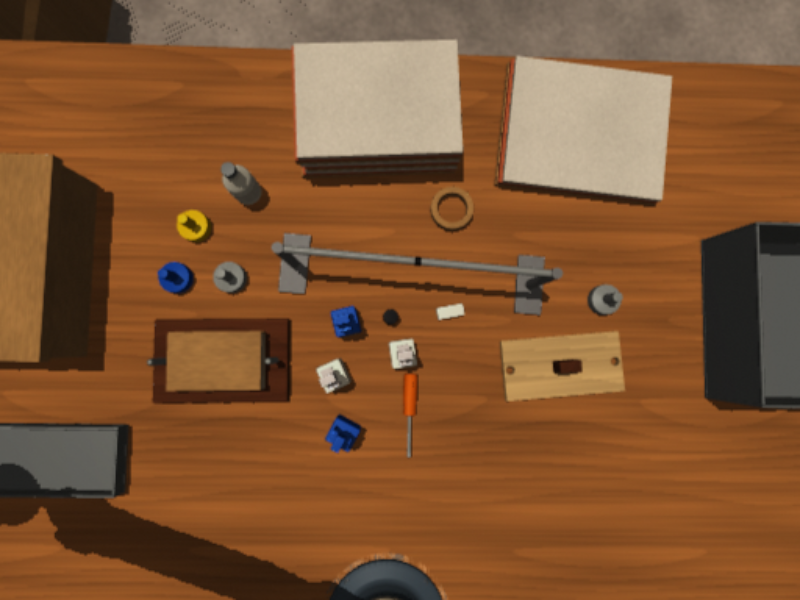

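View pics/side0.png

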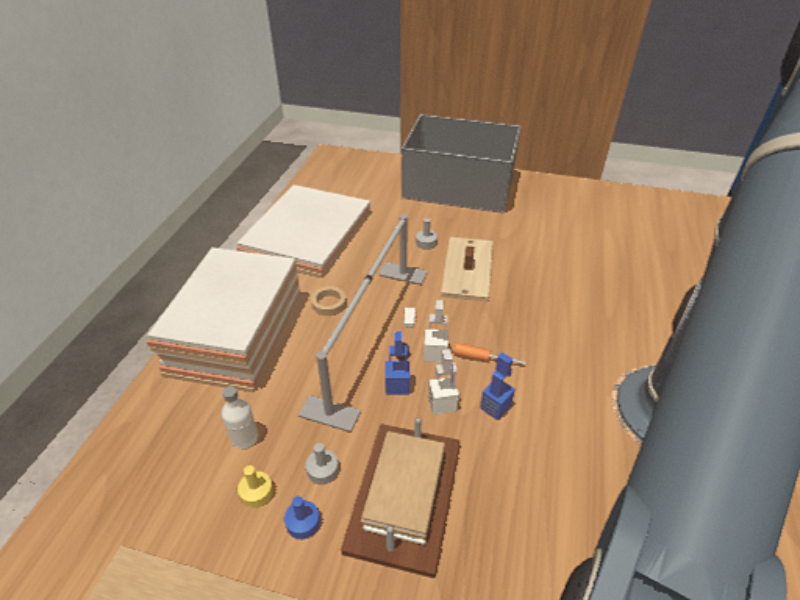

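The pictures show these candidates (800x600 top pixels):
- **Cassettes:** white at (333,377) and (403,355). The blue look-alikes are at (346,322) and (343,434).
- **Weights:** grey at (229,277) and (606,299). The blue (175,278) and yellow (193,225) ones are look-alikes.
- **Board:** (562,367).
- **Press:** (221,361).
- **Rail band:** (418,261).

I choose the white cassettes and the grey weights, and check the cassettes in one close crop while measuring.

```bash
cat > h.py <<'E'
import numpy as np, cv2
def cloud(f):
    """world point per pixel (H,W,3), from range image"""
    z=f["range_z"].astype(float); v,u=np.mgrid[:z.shape[0],:z.shape[1]]
    c=np.stack([(u-f["cx"])/f["fx"]*z,(v-f["cy"])/f["fy"]*z,z],-1)
    P=(c-f["t"])@f["R"]; P[z<=0]=np.nan
    return P
def pix(f,X):
    c=f["R"]@np.asarray(X,float)+f["t"]; return np.array([f["fx"]*c[0]/c[2]+f["cx"],f["fy"]*c[1]/c[2]+f["cy"]])
def ray(f,uv,h):
    """intersect pixel ray with plane z=h"""
    d=f["R"].T@np.array([(uv[0]-f["cx"])/f["fx"],(uv[1]-f["cy"])/f["fy"],1.]); o=-f["R"].T@f["t"]
    return o+d*(h-o[2])/d[2]
def hsv(f): return cv2.cvtColor(np.ascontiguousarray(f["image"]),cv2.COLOR_RGB2HSV)
def sel(P,c,r,z0,z1): return (np.hypot(P[...,0]-c[0],P[...,1]-c[1])<r)&(P[...,2]>z0)&(P[...,2]<z1)
def rect(p):
    (c,s,a)=cv2.minAreaRect((p[:,:2]*1000).astype(np.float32)); return np.array(c)/1000,np.array(s),a
E
python3 - <<'E'
from h import *
T=dict(np.load("top0.npz"));S=dict(np.load("side0.npz"))
PT,PS=cloud(T),cloud(S)
def rough(u,v): return PT[int(v*.64),int(u*.64)]
for n,u,v in[("c1",333,377),("c2",403,355),("w1",229,270),("w2",606,292),("board",535,368),("press",218,361),("band",418,261),("railL",300,249),("railR",530,271),("loupe",391,317),("eraser",451,312),("blueA",346,322),("blueB",343,434),("bot",229,170),("table",470,500)]: print(n,rough(u,v).round(3))
for n,u,v in[("c1",333,377),("c2",403,355)]:
    c=rough(u,v)
    for nm,P in(("T",PT),("S",PS)):
        for z0,z1 in((.048,.06),(.062,.088),(.1,.108),(.115,.14),(.143,.152)):
            m=sel(P,c,.055,z0,z1)
            if m.sum()>4: q=P[m]; print(n,nm,z0,m.sum(),q.mean(0).round(4),*[np.round(x,3) for x in rect(q)])
a=cv2.resize(T["image"][190:280,190:290,::-1],(400,360),interpolation=2)
b=cv2.resize(S["image"][180:270,240:340,::-1],(400,360),interpolation=2)
cv2.imwrite("pics/crop.png",np.hstack([a,b]))
E
```

```text
c1 [nan nan nan]
c2 [ 0.474 -0.015  0.145]
w1 [0.621 0.296 0.029]
w2 [ 0.594 -0.392  0.024]
board [ 0.452 -0.263  0.015]
press [0.457 0.3   0.059]
band [ 0.621 -0.037  0.17 ]
railL [0.637 0.147 0.166]
railR [ 0.61  -0.215  0.167]
loupe [0.542 0.002 0.029]
eraser [ 0.553 -0.107  0.016]
blueA [0.524 0.075 0.147]
blueB [0.336 0.083 0.054]
bot [0.77  0.271 0.141]
table [ 0.209 -0.146  0.   ]
c2 T 0.048 162 [ 0.4751 -0.018   0.0545] [ 0.474 -0.02 ] [47.839 43.667] 10.124
c2 T 0.1 17 [ 0.4727 -0.0193  0.1073] [ 0.473 -0.019] [33.629 16.282] 13.438
c2 T 0.143 53 [ 0.4729 -0.0202  0.1467] [ 0.473 -0.02 ] [13.624 23.502] 8.933
c2 S 0.048 152 [ 0.4749 -0.0179  0.0535] [ 0.474 -0.02 ] [47.803 44.989] 8.314
c2 S 0.062 8 [ 0.4573 -0.0149  0.0711] [ 0.458 -0.015] [3.278 8.461] 9.923
c2 S 0.1 33 [ 0.4733 -0.0175  0.106 ] [ 0.473 -0.02 ] [33.544 21.283] 4.898
c2 S 0.115 27 [ 0.4713 -0.0099  0.1286] [ 0.471 -0.01 ] [12.969  4.6  ] 10.472
c2 S 0.143 27 [ 0.4735 -0.0202  0.1452] [ 0.474 -0.021] [12.085 24.992] 11.907
```

View pics/crop.png

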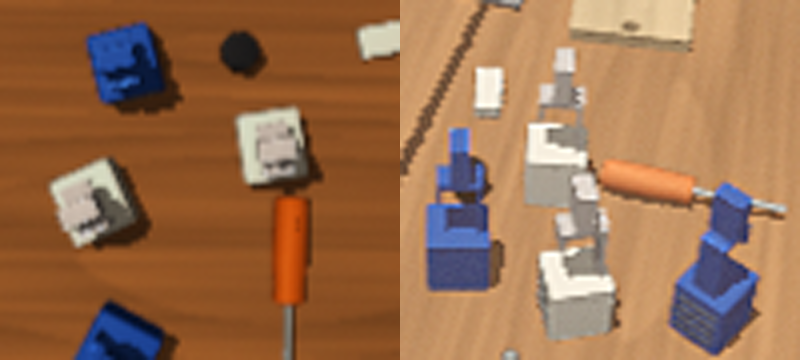

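The crop shows both white cassettes: c1 at about (92,200) and c2 at about (272,145) in the left half, each with its own hook and tab, and the blue ones clearly different. Next I get exact poses.

```bash
cat >> h.py <<'E'
def cassette(P,c):
    """centre & yaw of cassette near c standing on table: box top rectangle, neck gives direction"""
    top=P[sel(P,c,.045,.048,.06)]; tab=P[sel(P,c,.045,.142,.152)]
    return rect(top),rect(tab)
E
python3 - <<'E'
from h import *
T=dict(np.load("top0.npz"));S=dict(np.load("side0.npz"))
PT,PS=cloud(T),cloud(S)
c=ray(T,(333*.64,377*.64),.07);print(c)
for nm,P in(("T",PT),("S",PS)):
    for z0,z1 in((.048,.06),(.062,.088),(.1,.108),(.143,.152)):
        m=sel(P,c,.05,z0,z1)
        if m.sum()>4: q=P[m]; print("c1",nm,z0,m.sum(),q.mean(0).round(4),*[np.round(x,3) for x in rect(q)])
# rail
for nm,P,f in(("T",PT,T),("S",PS,S)):
    m=sel(P,(.62,-.04),.2,.166,.176); q=P[m]; A=np.c_[q[:,1],np.ones(len(q))]; k=np.linalg.lstsq(A,q[:,0],rcond=None)[0]
    v=hsv(f)[...,2]; d=m&(v<60); print("rail",nm,m.sum(),k.round(4),"band",d.sum(),P[d].mean(0).round(4), np.ptp(P[d][:,1]).round(3) if d.sum() else 0)
    for n,cc,r,z0,z1 in(("seat",(.457,.3),.11,.055,.064),("board",(.452,-.313),.14,.011,.019),("handle",(.452,-.313),.06,.055,.063),("w1",(.62,.296),.05,.071,.08),("w1b",(.62,.296),.05,.02,.028),("w2",(.594,-.392),.05,.071,.08),("w2b",(.594,-.392),.05,.02,.028),("pins",(.457,.3),.12,.082,.09)):
        q=P[sel(P,cc,r,z0,z1)]
        if len(q)>4: print(nm,n,len(q),q.mean(0).round(4),*[np.round(x,3) for x in rect(q)])
    q=P[sel(P,(.457,.3),.12,.08,.09)]; print(q[:12].round(3).tolist())
E
```

```text
[0.43252463 0.099403   0.07      ]
c1 T 0.048 166 [0.4368 0.0977 0.0546] [0.433 0.102] [47.712 44.404] 25.333
c1 T 0.1 16 [0.4352 0.1028 0.1064] [0.433 0.102] [30.824 19.985] 25.126
c1 T 0.143 54 [0.4326 0.102  0.1471] [0.433 0.102] [13.537 23.793] 23.879
c1 S 0.048 187 [0.4349 0.1056 0.0538] [0.434 0.103] [46.759 45.419] 26.652
c1 S 0.062 17 [0.4193 0.0982 0.0737] [0.42  0.097] [ 2.914 16.635] 31.264
c1 S 0.1 27 [0.4334 0.1057 0.1058] [0.434 0.101] [33.433 22.073] 28.433
c1 S 0.143 34 [0.4334 0.1019 0.1459] [0.434 0.101] [12.489 21.857] 21.285
rail T 693 [0.0716 0.6234] band 18 [ 0.6206 -0.0371  0.1708] 0.01
T seat 2203 [0.4567 0.3063 0.0602] [0.456 0.301] [ 99.173 196.393] 0.946
T board 2655 [ 0.4552 -0.3147  0.0145] [ 0.488 -0.312] [176.392 220.717] 5.672
T handle 113 [ 0.455  -0.3148  0.059 ] [ 0.455 -0.316] [21.928 40.009] 2.656
T w1 37 [0.6069 0.296  0.0754] [0.607 0.296] [15.548 15.756] 39.305
T w1b 186 [0.6061 0.2931 0.0254] [0.607 0.296] [53.904 52.861] 0.11
T w2 32 [ 0.5786 -0.3942  0.0744] [ 0.579 -0.395] [15.433 16.974] 40.712
T w2b 196 [ 0.5768 -0.3901  0.0248] [ 0.578 -
[... 592 characters left out ...]
andle 38 [ 0.4555 -0.3114  0.0589] [ 0.457 -0.312] [18.971 39.498] 9.635
S w1 30 [0.6077 0.2968 0.0735] [0.608 0.297] [15.471 14.443] 22.035
S w1b 221 [0.6054 0.3011 0.0248] [0.607 0.298] [54.193 52.727] 22.31
S w2 11 [ 0.5795 -0.3907  0.0741] [ 0.58  -0.393] [11.803 12.185] 13.929
S w2b 67 [ 0.5788 -0.3878  0.0245] [ 0.58  -0.393] [49.068 54.587] 11.905
S pins 28 [0.4562 0.3413 0.0852] [0.457 0.307] [  9.543 204.179] 1.688
[[0.464, 0.206, 0.083], [0.461, 0.21, 0.09], [0.459, 0.206, 0.086], [0.456, 0.205, 0.085], [0.464, 0.209, 0.083], [0.461, 0.209, 0.084], [0.458, 0.212, 0.089], [0.455, 0.21, 0.087], [0.461, 0.21, 0.081], [0.458, 0.212, 0.084], [0.455, 0.209, 0.081], [0.457, 0.212, 0.081]]
```

```bash
cat > r.py <<'E'
from plant import robot
import numpy as np
from math import pi
RY=-np.arctan(.0714); MARK=np.array([.6207,-.037]); EX=np.array([np.cos(RY),np.sin(RY)]); EY=np.array([-EX[1],EX[0]])
def rail(x,y,z): return [*(MARK+x*EX+y*EY),z]
def yaw_for(a,pos):
    """tool yaw closing along world direction a, whichever half-turn keeps joint 7 most central"""
    best=None
    for y in(a+pi/2,a-pi/2):
        q=robot.inverse_kinematics(pos,[pi,0,y])
        if q is not None and (best is None or abs(q[6])<best[0]): best=(abs(q[6]),y,q)
    return best[1]
def down(yaw): return [pi,0,yaw]
def st(n=""):
    s=robot.sense(); print(n,"t%.1f"%s["t"],s["tcp_pos"].round(4),"yaw%.3f"%s["tcp_rot"][2],"F",s["wrist_force"].round(1),"op%.3f"%s["opening"],"gf%.1f"%s["gripper_force"])
E
cat > hang.py <<'E'
from r import *
def hang(c,a,yrail):
    tab=np.array(c)-.001*np.array([np.cos(a),np.sin(a)])
    y=yaw_for(a,[*tab,.3]); y2=y+(RY-a)
    robot.goto([*tab,.30],down(y)); robot.grip(.5,40)
    robot.move_straight([*tab,.16],.15); robot.move_straight([*tab,.124],.06); robot.grip(0.0,40); st("gripped")
    robot.move_straight([*tab,.33],.15); st("lifted")
    robot.move_straight(rail(-.09,yrail,.33),.15,down(y2))
    robot.move_straight(rail(-.09,yrail,.216),.12)
    robot.move_straight(rail(0,yrail,.216),.08); st("over")
    print(robot.move_straight(rail(0,yrail,.188),.03,contact_N=4)); st("on")
    robot.grip(.45); robot.move_straight(rail(0,yrail,.30),.15); st("off")
E
python3 - <<'E'
from r import *
for p,a in(((.473,-.02,.124),.165),((.433,.102,.124),.45),(rail(0,-.15,.2),RY),(rail(0,.1,.2),RY),((.456,.307,.1),0),((.456,-.314,.05),0),((.607,.296,.07),0),((.579,-.394,.07),0)):
    y=yaw_for(a,p); print(p,round(y,2),np.round(robot.inverse_kinematics(p,down(y)),2))
from hang import hang
hang((.474,-.020),.165,-.16)
from h import *
for n in("top","side"):
    f=robot.grab_frame(n); np.savez(n+"1.npz",**f)
    cv2.imwrite(f"pics/{n}1.png",f["image"][60:340,60:400,::-1])
E
```

```text
(0.473, -0.02, 0.124) 1.74 [-0.5   0.32  0.55  2.14 -0.25  0.73  0.38]
(0.433, 0.102, 0.124) 2.02 [-0.62  0.26  0.34  2.2  -0.13  0.7   0.26]
[np.float64(0.6100171956381557), np.float64(-0.18661910870930412), 0.2] 1.5 [-0.35  0.56  0.85  1.71 -0.47  1.09  0.58]
[np.float64(0.6278218695745629), np.float64(0.06274607247286942), 0.2] 1.5 [-0.55  0.47  0.53  1.72 -0.27  1.03  0.01]
(0.456, 0.307, 0.1) 1.57 [-0.88  0.44  0.28  1.98 -0.17  0.74 -0.5 ]
(0.456, -0.314, 0.05) 1.57 [-0.03  0.64  0.75  2.02 -0.65  0.74  1.13]
(0.607, 0.296, 0.07) 1.57 [-0.7   0.65  0.28  1.69 -0.23  0.83 -0.33]
(0.579, -0.394, 0.07) 1.57 [ 0.05  0.81  0.78  1.64 -0.66  0.97  1.06]
gripped t5.2 [ 0.4735 -0.0201  0.1244] yaw1.736 F [-0.8 -0.3  0.5] op0.154 gf39.7
lifted t6.8 [ 0.4725 -0.0202  0.3291] yaw1.736 F [-0.1 -0.3 -1.2] op0.156 gf39.4
over t10.5 [ 0.6088 -0.1967  0.2161] yaw1.499 F [-1.   0.3 -0.8] op0.155 gf39.4
True
on t11.2 [ 0.6091 -0.1964  0.1913] yaw1.500 F [-0.6  0.1  4. ] op0.156 gf40.3
off t12.5 [ 0.6088 -0.1962  0.2989] yaw1.500 F [ 0.  -0.1 -0.7] op0.455 gf0.0
```

View pics/side1.png

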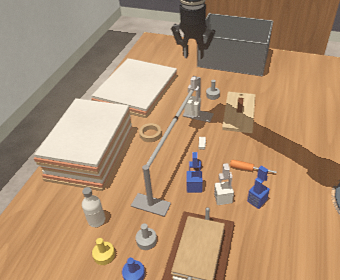

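The picture shows the first cassette hanging on the loading half near the right post, at about (195,95). Contact came at the predicted height. Now the second cassette.

Run:
```python
from r import *
from hang import hang
hang((.434,.102),.445,-.085)
robot.sleep(.4)
from h import *
for n in("top","side"):
    f=robot.grab_frame(n);P=cloud(f)
    q=P[sel(P,rail(0,-.12,0)[:2],.1,.205,.22)]
    for k in (q[q[:,1]<-.16],q[q[:,1]>=-.16]):
        d=(k.mean(0)[:2]-MARK) if len(k) else np.zeros(2); print(n,len(k),"rail xy",(d@EX).round(4),(d@EY).round(4),k[:,2].max().round(3) if len(k) else 0)
    cv2.imwrite(f"pics/{n}2.png",f["image"][60:340,60:400,::-1])
```

```text
gripped t16.3 [0.4332 0.1016 0.1243] yaw2.016 F [ 0.1 -0.5  3.4] op0.159 gf39.6
lifted t17.8 [0.4326 0.1014 0.3292] yaw2.016 F [ 0.5 -0.8 -2.2] op0.156 gf39.0
over t21.9 [ 0.6142 -0.1219  0.216 ] yaw1.499 F [-0.   0.2 -1.3] op0.158 gf39.0
True
on t22.7 [ 0.6144 -0.1217  0.1913] yaw1.500 F [0.1 0.7 3.8] op0.157 gf39.9
off t23.9 [ 0.6141 -0.1215  0.299 ] yaw1.500 F [-0.1 -0.4  0.4] op0.450 gf0.0
top 0 rail xy 0.0 0.0 0
top 1 rail xy 0.0038 -0.0732 0.205
side 28 rail xy -0.0027 -0.1579 0.216
side 33 rail xy -0.0027 -0.0831 0.215
```

View pics/side2.png

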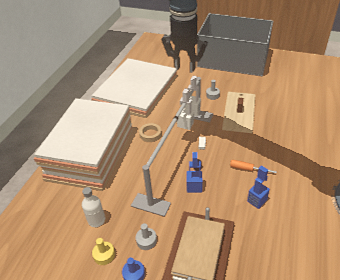

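Both cassettes hang on the loading half, at about (187,110) and (196,95). Now I slide them by gripping the rear one.

Run:
```python
from r import *
p=lambda y,z: rail(-.001,y,z)
y=robot.sense()["tcp_rot"][2]
robot.move_straight(p(-.158,.30),.15,down(y)); robot.move_straight(p(-.158,.192),.1); robot.grip(0,25); st("grip")
print(robot.move_straight(p(.07,.1915),.06,contact_N=12)); st("slid")
robot.grip(.45); robot.sleep(.2); robot.move_straight(p(.07,.30),.12); st("off")
robot.goto([.45,0,.42],down(yaw_for(0,[.45,0,.42]))); robot.sleep(.2)
from h import *
for n in("top","side"):
    f=robot.grab_frame(n);P=cloud(f); np.savez(n+"3.npz",**f)
    q=P[sel(P,rail(0,.1,0)[:2],.12,.207,.222)]
    d=(q[:,:2]-MARK); yy=d@EY; print(n,len(q),"x",(d@EX).mean().round(4),"ys",np.histogram(yy,bins=np.arange(.0,.22,.01))[0],q[:,2].max().round(3))
    for nm,cc in(("handle",(.455,-.315)),):
        q=P[sel(P,cc,.09,.055,.063)]; print(nm,len(q),*rect(q))
        b=P[sel(P,cc,.135,.011,.018)]; print([np.round(x,4) for x in rect(b)])
    cv2.imwrite(f"pics/{n}3.png",f["image"][60:340,60:440,::-1])
```

```text
grip t26.6 [ 0.6089 -0.1947  0.1928] yaw1.500 F [-0.6  0.6  3.5] op0.159 gf29.3
False
slid t30.6 [0.625  0.0292 0.1926] yaw1.497 F [-1.  -6.   8.5] op0.160 gf30.1
off t32.2 [0.6242 0.0331 0.2991] yaw1.500 F [ 0.2  0.8 -0.6] op0.452 gf0.0
top 133 x -0.0025 ys [ 0  0  0  0  0 12 29 28 20 26 18  0  0  0  0  0  0  0  0  0  0] 0.218
handle 112 [ 0.45439438 -0.31586563] [21.99451256 39.46720123] 1.4166415929794312
[array([ 0.4827, -0.313 ]), array([165.6344, 221.4088]), np.float64(5.6788)]
side 74 x -0.0025 ys [ 0  0  0  0  0  6 14 15 12 11 16  0  0  0  0  0  0  0  0  0  0] 0.217
handle 35 [ 0.45727155 -0.31565149] [19.05892372 37.15069199] 9.488521575927734
[array([ 0.4865, -0.3126]), array([170.788 , 227.0996]), np.float64(5.7164)]
```

View pics/side3.png

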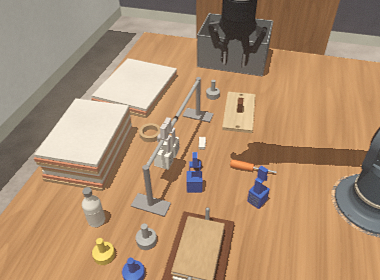

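View pics/top3.png

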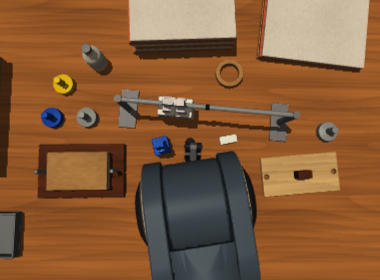

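Run:
```python
from r import *
from h import *
T=dict(np.load("top3.npz"));S=dict(np.load("side3.npz"))
def crop(f,w=45):
    u,v=pix(f,rail(0,.08,.15)).astype(int); return cv2.resize(f["image"][v-w:v+w,u-w:u+w,::-1],(400,400),interpolation=2)
cv2.imwrite("pics/z3.png",np.hstack([crop(T),crop(S)]))
for f in(T,S):
    P=cloud(f)
    for z0,z1 in((.117,.126),(.207,.222)):
        q=P[sel(P,rail(0,.09,0)[:2],.08,z0,z1)]; d=q[:,:2]-MARK; d=np.c_[d@EX,d@EY]
        lab=cv2.kmeans(d.astype(np.float32),2,None,(3,50,1e-6),5,0)
        for k in(0,1):
            m=lab[1].ravel()==k; print(z0,m.sum(),d[m].mean(0).round(4),d[m].min(0).round(3),d[m].max(0).round(3),*[np.round(x,3) for x in rect(d[m])],q[m,2].mean().round(4))
```

```text
0.117 145 [-0.0076  0.1008] [-0.024  0.076] [0.023 0.124] [-0.   0.1] [46.752 47.9  ] 1.057 0.1219
0.117 104 [-0.0065  0.0494] [-0.025  0.036] [0.025 0.074] [-0.     0.056] [47.751 38.687] 4.426 0.1231
0.207 64 [-0.0023  0.0946] [-0.009  0.084] [0.005 0.107] [-0.002  0.095] [23.292 13.55 ] 88.992 0.214
0.207 69 [-0.0027  0.0676] [-0.009  0.056] [0.004 0.08 ] [-0.003  0.068] [13.684 23.49 ] 3.185 0.2137
0.117 104 [-0.0039  0.1085] [-0.023  0.084] [0.014 0.125] [-0.005  0.104] [37.12  41.276] 3.753 0.1218
0.117 71 [-0.0096  0.0617] [-0.023  0.036] [0.014 0.083] [-0.005  0.06 ] [37.644 46.647] 1.077 0.121
0.207 37 [-0.0024  0.0968] [-0.009  0.083] [0.005 0.107] [-0.002  0.095] [13.244 23.559] 1.673 0.2122
0.207 37 [-0.0027  0.0685] [-0.008  0.054] [0.005 0.08 ] [-0.002  0.067] [26.059 13.167] 88.743 0.2127
```

View pics/z3.png

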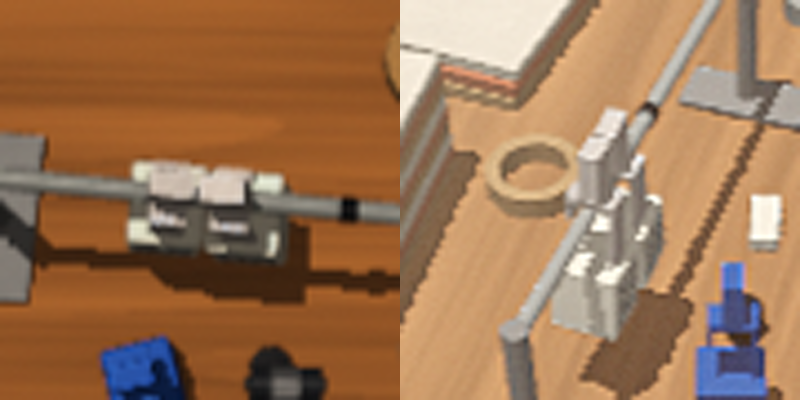

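The crop shows both cassettes on the drying half, touching each other and leaning together about 0.1 rad. Both are wholly past the band (band at about (348,208), boxes at (130–290)), so that is acceptable. Next, precise board and seat poses.

```bash
cat >> h.py <<'E'
def box(P,c,lo,hi,z0,z1):
    """minAreaRect of surface points in an axis-aligned window about c"""
    d=P[...,:2]-np.asarray(c); m=(np.abs(d[...,0])<lo)&(np.abs(d[...,1])<hi)&(P[...,2]>z0)&(P[...,2]<z1)
    return rect(P[m]),P[m]
E
cat > meas.py <<'E'
from h import *
import sys
from plant import robot
F=[robot.grab_frame(n) for n in("top","side")]
for f in F:
    P=cloud(f)
    print("seat",box(P,(.457,.307),.065,.084,.055,.064)[0]); 
    for s in(-1,1):
        q=P[sel(P,(.457-.002*s,.307+.098*s),.02,.078,.095)]; print(" pin",s,len(q),q.mean(0).round(4),*[np.round(x,4) for x in rect(q)][:2])
    h=P[sel(P,(.455,-.315),.1,.053,.064)]; print("handle",len(h),*rect(h)); c=rect(h)[0]
    print("board",box(P,c,.068,.125,.010,.019)[0])
    lum=f["image"].sum(2); 
    g=cv2.cvtColor(np.ascontiguousarray(f["image"]),cv2.COLOR_RGB2GRAY)
    for s in(-1,1):
        e=ray(f,pix(f,[c[0]-.07*s*.098,c[1]+.098*s,.015]),.015)
        u,v=pix(f,e).astype(int); w=g[v-7:v+8,u-7:u+8].astype(float); wt=np.clip(np.median(w)-25-w,0,None)
        if wt.sum()>0:
            yy,xx=np.mgrid[-7:8,-7:8]; print(" hole",s,ray(f,(u+(wt*xx).sum()/wt.sum(),v+(wt*yy).sum()/wt.sum()),.013).round(4))
E
python3 meas.py
```

```text
seat (array([0.4556246 , 0.30648322]), array([ 99.20719147, 160.7247467 ]), 0.9109067916870117)
 pin -1 17 [0.4589 0.2074 0.0854] [0.459  0.2078] [9.2276 9.8167]
 pin 1 21 [0.4545 0.4027 0.0848] [0.455  0.4033] [9.9379 9.8284]
handle 119 [ 0.45448856 -0.31527628] [21.88132858 40.60665512] 2.0364129543304443
board (array([ 0.45486319, -0.31584314]), array([110.30661774, 220.90853882]), 5.625658988952637)
 hole -1 [ 0.4656 -0.4225  0.013 ]
 hole 1 [ 0.4471 -0.2068  0.013 ]
seat (array([0.45694604, 0.30540332]), array([100.4105072 , 162.84249878]), 1.4754961729049683)
 pin -1 15 [0.4592 0.2093 0.0832] [0.4598 0.2092] [ 6.3208 10.9622]
 pin 1 23 [0.4542 0.4043 0.0839] [0.455  0.4035] [10.028  11.6019]
handle 40 [ 0.45683673 -0.31322388] [19.09026527 35.9610672 ] 9.609768867492676
board (array([ 0.45629593, -0.31824176]), array([110.057724  , 227.64233398]), 5.621641159057617)
 hole -1 [ 0.4616 -0.3846  0.013 ]
 hole 1 [ 0.4496 -0.2     0.013 ]
```

Run:
```python
from r import *
B=np.array([.4553,-.3158]); ba=.0982; C=np.array([.4568,.3058]); ca=.021
y=yaw_for(ba,[*B,.1]); robot.goto([*B,.2],down(y)); robot.grip(.6,80)
robot.move_straight([*B,.08],.15); robot.move_straight([*B,.038],.05); robot.grip(0,80); st("grip")
robot.move_straight([*B,.26],.12); st("lift")
robot.move_straight([*C,.26],.15,down(y+ca-ba)); robot.move_straight([*C,.15],.1); robot.sleep(.3); st("above")
from h import *
for n in("top","side"):
    f=robot.grab_frame(n);P=cloud(f); np.savez(n+"4.npz",**f)
    r,q=box(P,C,.07,.13,.12,.133); print(n,len(q),r,q[:,:2].min(0).round(4),q[:,:2].max(0).round(4))
    u,v=pix(f,[*C,.12]).astype(int); w=60; cv2.imwrite(f"pics/{n}4.png",cv2.resize(f["image"][max(0,v-w):v+w,max(0,u-w):u+w,::-1],(400,400)))
a=cv2.imread("pics/top4.png");b=cv2.imread("pics/side4.png");cv2.imwrite("pics/z4.png",np.hstack([a,b]))
```

```text
grip t37.5 [ 0.4559 -0.316   0.0386] yaw1.669 F [1.5 0.4 4.4] op0.248 gf79.0
lift t39.5 [ 0.4551 -0.3155  0.2594] yaw1.669 F [-0.8 -1.  -3.6] op0.242 gf78.3
above t45.3 [0.4569 0.3059 0.1503] yaw1.592 F [ 0.3  0.7 -3.7] op0.247 gf78.3
top 2084 (array([0.45532422, 0.2998251 ]), array([110.25561523, 210.44772339]), 1.716760277748108) [0.4008 0.1946] [0.513  0.4067]
side 2449 (array([0.45636853, 0.30454745]), array([110.11598969, 221.87731934]), 1.2215207815170288) [0.3992 0.1929] [0.5117 0.4166]
```

View pics/z4.png

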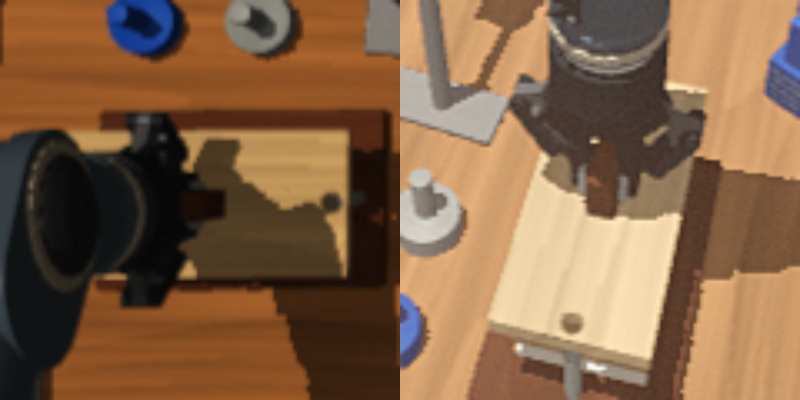

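The crop shows the board gripped by its handle over the press, with the holes at (331,202) and (571,322). The board sits about 1 mm low in y, so I shift it and lower it gently.

```bash
cat > lower.py <<'E'
from r import *
C=np.array([.4572,.3067])
for i,(dx,dy) in enumerate([(0,0),(0,.0015),(0,-.0015),(.0015,0),(-.0015,0),(.0015,.0015),(-.0015,.0015),(.0015,-.0015),(-.0015,-.0015)]):
    p=C+[dx,dy]
    if i: robot.move_straight([*p,.130],.03)
    hit=robot.move_straight([*p,.0955],.025,contact_N=7); st(f"try{i} {hit}")
    if robot.sense()["tcp_pos"][2]<.1015: break
else: raise SystemExit("not seated")
E
python3 lower.py
```

```text
try0 True t47.3 [0.4572 0.3067 0.0986] yaw1.592 F [-0.8  0.5  5.6] op0.245 gf79.5
```

Seated at the predicted height on the first try. I release, verify and locate the weights.

```bash
cat > look.py <<'E'
from h import *
from plant import robot
def weights(F):
    """grey posts at z~75mm (on table) or ~150mm (on board), unsaturated"""
    out=[]
    for f in F:
        P=cloud(f); grey=hsv(f)[...,1]<60
        for nm,z0,z1 in(("table",.068,.082),("board",.142,.158)):
            m=(grey&(P[...,2]>z0)&(P[...,2]<z1)&(P[...,0]>.3)&(P[...,0]<.9)&(abs(P[...,1])<.6)).astype(np.uint8)
            n,l,s,_=cv2.connectedComponentsWithStats(m)
            for i in range(1,n):
                if 8<=s[i,4]<90:
                    r=rect(P[l==i]); 
                    if max(r[1])<22: out.append((nm,s[i,4],r[0].round(4),r[1].round(1)))
    return out
def board(F):
    for f in F:
        P=cloud(f); print("board",box(P,(.457,.306),.07,.13,.068,.082)[0],"z",np.nanmedian(P[sel(P,(.457,.306),.09,.065,.085)][:,2]).round(4))
E
python3 - <<'E'
from r import *
robot.grip(.5); p=robot.sense()["tcp_pos"]; robot.move_straight([*p[:2],.2],.12)
robot.goto([.45,0,.42],down(1.57)); robot.sleep(.2)
from look import *
F=[robot.grab_frame(n) for n in("top","side")]; board(F)
for w in weights(F): print(w)
st()
E
```

```text
board (array([0.45801505, 0.30576468]), array([110.04118347, 221.55436707]), 1.3283666372299194) z 0.0753
board (array([0.45833008, 0.30473566]), array([110.1958313 , 222.46011353]), 1.3404635190963745) z 0.0741
('table', np.int32(10), array([0.6327, 0.1773]), array([ 7. , 17.2]))
('table', np.int32(40), array([0.607 , 0.2963]), array([16.3, 15.3]))
('table', np.int32(9), array([ 0.6045, -0.2498]), array([14.1,  3.5]))
('table', np.int32(33), array([ 0.5788, -0.393 ]), array([13.4, 17.2]))
('table', np.int32(11), array([ 0.5801, -0.3937]), array([16.7, 12.7]))
('table', np.int32(9), array([ 0.6024, -0.251 ]), array([7.7, 4.4]))
('table', np.int32(14), array([0.632 , 0.1869]), array([12.4,  4.3]))
('table', np.int32(11), array([0.4565, 0.2072]), array([14.3,  6.1]))
('table', np.int32(35), array([0.6069, 0.297 ]), array([13.1, 16.3]))
('table', np.int32(10), array([0.4529, 0.4069]), array([9.3, 2.5]))
('board', np.int32(13), array([ 0.593 , -0.5918]), array([ 9.6, 17.1]))
('board', np.int32(15), array([ 0.461 , -0.5895]), array([ 8.8, 15.9]))
('board', np.int32(10), array([ 0.6048, -0.2508]), array([10.9,  3.3]))
('board', np.int32(13), array([0.6084, 0.0282]), array([17.5,  3.7]))
('board', np.int32(17), array([0.6121, 0.0652]), array([17.9,  4. ]))
('board', np.int32(20), array([0.6328, 0.1864]), array([14.5,  5. ]))
 t50.3 [0.4501 0.0007 0.4195] yaw1.571 F [0.8 0.8 0.2] op0.498 gf0.0
```

```bash
cat > wt.py <<'E'
from r import *
def place(w,d):
    y=yaw_for(0,[*w,.1]); yb=y+.0233
    robot.goto([*w,.30],down(y)); robot.grip(.6,70)
    robot.move_straight([*w,.10],.18); robot.move_straight([*w,.045],.06); robot.grip(0,70); st("grip")
    robot.move_straight([*w,.30],.15); st("lift")
    robot.move_straight([*d,.30],.15,down(yb)); robot.move_straight([*d,.14],.12)
    print(robot.move_straight([*d,.115],.025,contact_N=5)); st("placed")
    robot.grip(.5); robot.move_straight([*d,.26],.12)
    robot.goto([.45,0,.42],down(1.57)); robot.sleep(.2)
E
python3 - <<'E'
from wt import *
place((.607,.2965),(.4563,.3615))
from look import *
F=[robot.grab_frame(n) for n in("top","side")]; board(F)
for w in weights(F):
    if w[2][1]<-.3 or w[2][1]>.2: print(w)
E
```

```text
grip t54.7 [0.6077 0.2967 0.0455] yaw1.571 F [1.7 0.6 1.3] op0.190 gf68.1
lift t56.5 [0.6066 0.2964 0.2989] yaw1.571 F [ 0.2 -0.4 -5.4] op0.197 gf68.3
True
placed t60.0 [0.4562 0.3614 0.1204] yaw1.594 F [ 0.4 -0.4  6. ] op0.197 gf69.2
board (array([0.45805515, 0.3059823 ]), array([109.95925903, 221.36846924]), 1.4147193431854248) z 0.0753
board (array([0.45858258, 0.30418198]), array([110.55877686, 223.9005127 ]), 1.3795806169509888) z 0.0741
('table', np.int32(33), array([ 0.5786, -0.3931]), array([16.8, 14.7]))
('board', np.int32(51), array([0.4562, 0.3608]), array([17.8, 14.6]))
('table', np.int32(11), array([ 0.5799, -0.3939]), array([12. , 12.8]))
('table', np.int32(11), array([0.4564, 0.2061]), array([16.5,  7.8]))
('table', np.int32(8), array([0.4456, 0.3854]), array([16.7,  1.4]))
('table', np.int32(10), array([0.4531, 0.4067]), array([9.2, 2.9]))
('board', np.int32(13), array([ 0.5931, -0.5898]), array([10.3, 17.9]))
('board', np.int32(14), array([ 0.4613, -0.5874]), array([ 9.2, 17.1]))
('board', np.int32(56), array([0.4557, 0.3619]), array([17.2, 16.2]))
```

Run:
```python
from wt import *
place((.579,-.3933),(.4588,.2495))
from look import *
F=[robot.grab_frame(n) for n in("top","side")]; board(F)
for w in weights(F):
    if w[2][1]<-.3 or w[2][1]>.2: print(w)
for f in F:
    P=cloud(f); q=P[sel(P,rail(0,.09,0)[:2],.08,.207,.222)]; d=(q[:,:2]-MARK); print("tabs",len(q),(d@EX).mean().round(4),(d@EY).min().round(4),(d@EY).max().round(4))
cv2.imwrite("pics/end.png",np.hstack([f["image"][60:360,60:440,::-1] for f in F]))
```

```text
grip t68.0 [ 0.5798 -0.3935  0.0455] yaw1.571 F [ 2.5 -0.3  1.4] op0.194 gf68.1
lift t69.9 [ 0.5788 -0.3929  0.2989] yaw1.571 F [-0.2  0.5 -6. ] op0.189 gf68.3
True
placed t76.6 [0.4587 0.2495 0.1204] yaw1.594 F [0.2 0.2 4.3] op0.193 gf69.3
board (array([0.45801031, 0.30578271]), array([109.9671936, 221.30513  ]), 1.2907073497772217) z 0.0754
board (array([0.45858102, 0.30441504]), array([110.56381989, 222.62400818]), 1.351276159286499) z 0.0741
('board', np.int32(49), array([0.4562, 0.3611]), array([14.7, 18. ]))
('board', np.int32(46), array([0.4578, 0.2471]), array([14.7, 18. ]))
('table', np.int32(8), array([0.4456, 0.3855]), array([16.3,  1.6]))
('table', np.int32(9), array([0.4528, 0.4062]), array([9.2, 4.3]))
('board', np.int32(14), array([ 0.5926, -0.5907]), array([11.5, 15.6]))
('board', np.int32(14), array([ 0.4606, -0.5904]), array([ 8.6, 16.9]))
('board', np.int32(43), array([0.4583, 0.2475]), array([14.9, 18.2]))
('board', np.int32(51), array([0.4553, 0.3612]), array([16.5, 14.5]))
tabs 129 -0.0024 0.0563 0.1069
tabs 72 -0.0027 0.0556 0.1063
```

View pics/end.png

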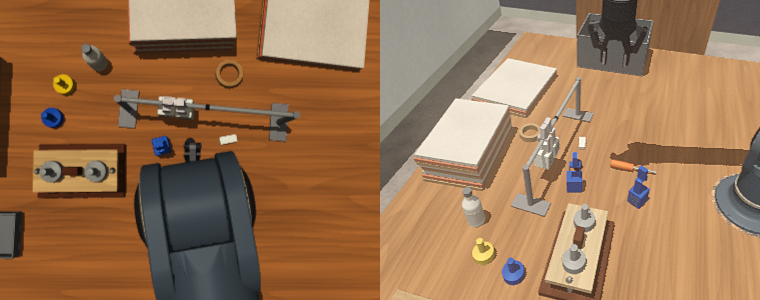

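The picture shows the board on the press with both weights upright, at (575,258) and (585,215). The cassettes are on the drying half at about (548,140), and the bystanders have not moved. Handing in.

```bash
python3 -c "
from plant import robot
print(robot.close_job())"
```

```text
the job is handed in; nothing more can be done
None
```

I handed the job in with the board flush over both pins, one weight on each side of its handle, and both white cassettes hanging wholly past the band, leaning about 0.1 rad against each other; no verdict came back.

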